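# Serve the round bun with the tongs

## Task

Pick up the spring tongs from the worktop, take the small round bun off the chopping board with them, carry it over the middle of the plate and finish there still holding it: squeezed in the tongs, 10 to 20 cm above the plate, still, the gripper holding the tongs and nothing else carrying the bun. Only the tongs may touch the bun, and the long roll stays where it is.

Things in the scene. Friction and masses are not known exactly. Their poses are not given: they have to be found in the camera images.
- tongs: Steel spring tongs lying on their side, arms opening sideways (level) and moving mirror-wise. Origin: on the pivot axis at the rear, at the underside; x along the centre line to the tips, z up. 32 mm high at pivot and heads, arms 20 mm high at mid-height; tips end 181 mm before the pivot, a hanging loop 27 mm behind it. 0.12 kg, balance point about 65 mm before the pivot
- tongs_grip (a point): point midway between two black ridged grip pads on the outsides of the arms, 85 mm before the pivot, 16 mm above the underside. Pads 48 mm long, 22 mm high; 60 mm over both with the tongs open, about 42 mm closed on the bun. Carry the tongs open with the gripper partly closed on the pads (near 51 mm): the spring presses each finger with about 5 N (6.5 N when closed on the bun)
- tongs_tips (a point): point midway between the two scalloped heads, on the centre line 160 mm before the pivot, 16 mm above the underside. Each head is a shallow hollow 42 mm long (about 20 mm either side of this point, along the tongs), 32 mm high; gap between the heads about 80 mm open (74 mm at their inturned ends)
- tongs_left (a joint): closing angle of each tongs arm (rad): 0 is fully open, where the spring holds it; about 0.11 when closed on the bun, 0.24 at most. Each head moves inward 1.6 mm, each grip pad 0.85 mm per 0.01 rad
- bun: small round bun, brown, 46 mm across and 40 mm high, domed, with a pale cross on top, standing on the board; origin at the centre of its flat underside, z up. Sides upright from 10 to 25 mm above the underside. About 0.05 kg
- long_roll: long bread roll, brown with three pale slashes, 86 mm long (along its x), 36 mm wide, 33 mm high, on the same board; origin at the centre of its underside; must stay where it is
- board: wooden chopping board, 210 mm (its x) by 300 mm (its y), 22 mm thick, does not move; origin at the centre of its underside. Bun and long roll stand on it side by side, 100 to 160 mm apart; which is left and which is right changes
- plate: round cream plate, 200 mm across, 18 mm high, on the worktop right of the board, does not move; origin at the centre of its underside
Mind the look-alikes: they are no part of the job. Leave any green or yellow look-alike of the bun alone.

How it is judged:
By the outcome, as a careful person would: the job done as asked, in the order asked, and still so for the second after the job is handed in, while the arm keeps its last pose, push and grip.
It also fails if it takes over 37 s, if anything falls off the work surface, if the arm or the gripper's body presses on something with over 40 N, if the wrist force passes 120 N, or if a joint passes its speed limit or range.

## Robot

A 6-joint arm with a two-finger parallel gripper is mounted at the origin on a cart in front of the work surface, level with it; the furniture and walls round the work are solid. World frame = base frame: x ahead of the robot, y to its left, z up, the work surface at z = 0. Lengths are in m, angles in rad, forces in N, time in s.
With the tool pointing down it reaches from about 0.375 to 0.975 m from the base axis. Payload 3.8 kg.
Tool frame: the origin (TCP) lies at the very end of the fingers, on their centre line; the grasp point (between the pads) lies 19 mm behind it; z points along the fingers, y is the line along which they close (so a half turn about z gives the same grasp; the last joint's range is limited). The gripper opens to 85 mm and grips with 20 to 120 N. Pads are 22 mm wide; open, the fingers measure 114 mm over their backs; the gripper's body (76 mm by 85 mm) begins 54 mm behind the grasp point. The pads swing forward as they close: fully open they stand 13 mm farther back than shut.
Start: joints at [-1.189, 0.264, 1.604, -0, 1.274, -0.037], TCP at [0.274, -0.617, 0.231] pointing down, gripper open.
Joint ranges: [-2.63, 2.63], [-0.94, 2.18], [0.31, 2.57], [-1.31, 4.45], [0, 2.66], [-2.55, 2.55]. Speed limits (rad/s): [2.57, 2.57, 3.14, 3.14, 3.14, 3.14].

## Interface

Orientations are given as a unit quaternion [w, x, y, z].
In Python, from station import bot gives the robot as it stands. Calls block until the motion is done:
- bot.move_pose(position, orientation): joint-space move of the TCP to a pose.
- bot.servo_line(position, frame=None, feed=0.15, guard=None): straight line of the TCP; frame=None keeps the orientation; feed is the mean speed in m/s. With guard (N) it stops when the force on the tool has changed by that much, and returns True; else False.
- bot.movej(angles): joint-space move.
- bot.gripper_open() and bot.close(newtons=None): open the fingers fully, or close them until they stop; newtons is the grip in N (None keeps the last).
- bot.wait(seconds).
- bot.solve_ik(position, orientation): joint angles nearest the present ones, or None.
- bot.read_camera(name): name is "scene" or "top" or "wrist"; returns the picture (420x560x3 uint8, red, green, blue); there is no depth.
- bot.get_calibration(name): a dict with "K" (3x3 intrinsics, pixels), "k1" (the pictures are not rectified: a ray, as slopes to the right and down, at radius r is drawn at 1 + k1 r^2 times it, then the intrinsics apply), "origin" and "rotation" of the camera in the world. Camera axes: x right, y up, looking along -z (the intrinsics and any distortion apply to the point x, -y, -z); pixel columns grow to the right and rows downward; lengths in m; the calibration is good to about 2 mm. A picture is of the moment at which its call begins: read the wrist's pose just before it. get_calibration takes no time and is no camera call; for the wrist camera it gives the pose at the moment of the call.
A pose or a line that the arm cannot do raises bot.Unreachable and nothing moves.
- bot.hand_in(): hands the job in; it is judged then, once.
Readings, each from a call of its own:
- bot.current_clock(): time.
- bot.current_joint_positions(): joint angles.
- bot.current_joint_vel(): joint speeds.
- bot.current_effort(): joint torques, N m.
- bot.current_tool_pos(): TCP position.
- bot.current_eef_rot(): TCP orientation.
- bot.current_wrist_force(): force on the tool from outside, world axes, zero at the start.
- bot.current_wrist_torque(): the same for the moment, N m.
- bot.current_finger_gap(): opening from 0.0 (shut) to 1.0 (fully open).
- bot.current_gripper_force(): force on a finger pad.
Only numpy, scipy, OpenCV 4.12 (cv2) and the standard library are available. Lean on these libraries where they do the work, as an engineer would, in place of code of your own. Each camera call takes 0.05 s, during which the arm holds its last target. There are 200 camera calls.

## Working session

There is one attempt and no reset: what is moved stays moved. The work goes in short steps, each a Python script; the robot and the scene stay as the last script left them, time stands still between calls to the robot, and variables do not carry over. Pictures are saved under pics/ and viewed, at most 11 in all, crops included, and the job is handed in when it is done.

```bash
mkdir -p pics; ls; cat > h.py <<'E'
import numpy as np, cv2
from station import bot
def snap(name, fn=None):
    c=bot.get_calibration(name); im=bot.read_camera(name)
    if fn: cv2.imwrite('pics/'+fn, cv2.cvtColor(im,cv2.COLOR_RGB2BGR))
    return im,c
def ray(c,px):
    K=np.array(c['K'],float); D=np.array([c['k1'],0,0,0],float)
    u=cv2.undistortPoints(np.array(px,float).reshape(-1,1,2),K,D).reshape(-1,2)
    d=np.c_[u[:,0],-u[:,1],-np.ones(len(u))]@np.array(c['rotation']).T
    return np.array(c['origin']),d
def onplane(c,px,z):
    o,d=ray(c,px); return o+d*((z-o[2])/d[:,2])[:,None]
E
python3 - <<'E'
from h import *
for n in('scene','top'):
    im,c=snap(n,n+'1.png'); print(n,c)
a=cv2.imread('pics/scene1.png');b=cv2.imread('pics/top1.png')
print(bot.current_clock(),bot.current_eef_rot(),bot.current_tool_pos())
E
```

```text
pics
scene {'K': array([[403.08874925,   0.        , 278.99694344],
       [  0.        , 403.08874925, 205.8226703 ],
       [  0.        ,   0.        ,   1.        ]]), 'k1': -0.09752099142011336, 'origin': array([0.14484255, 0.74485771, 0.74491786]), 'rotation': array([-0.29927265, -0.11561976,  0.35058121,  0.87986406])}
top {'K': array([[528.07901394,   0.        , 277.03752148],
       [  0.        , 528.07901394, 206.65525183],
       [  0.        ,   0.        ,   1.        ]]), 'k1': 0.06938001957987915, 'origin': array([0.35935759, 0.2204614 , 1.22836891]), 'rotation': array([-0.7027344 , -0.04257503,  0.05796031,  0.70780812])}
0.1 [-1.03182814e-03  9.78156013e-01  2.07869471e-01 -1.80360024e-04] [ 0.27422974 -0.61602193  0.23005193]
```

View pics/top1.png

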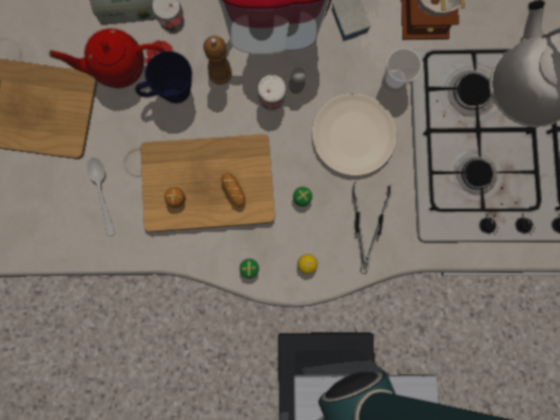

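View pics/scene1.png

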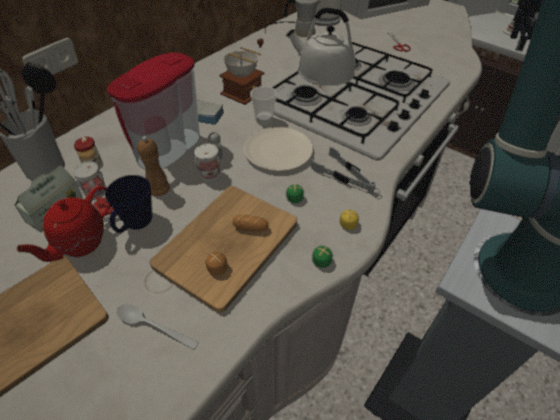

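Top view: tongs pivot at (364,268) with the tips at (354,185) and (389,188), plate at (354,135), board at (207,183).
Bun candidates: brown round (174,197), brown long roll (233,189), green (302,196), green (249,268) and yellow (307,263). The description fits the brown round one at (174,197).

View pics/crop1.png

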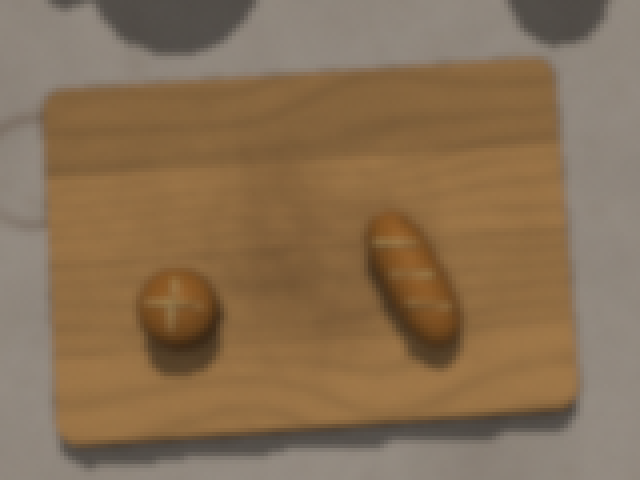

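View pics/crop2.png

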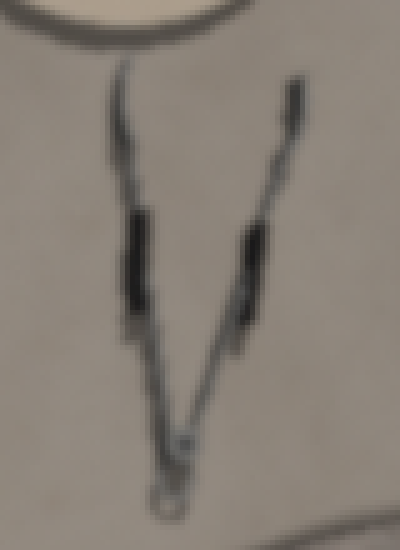

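Crop 1 confirms the bun choice: the round brown bun with the pale cross sits at crop (178,306), and the slashed roll is at (415,275). Crop 2 shows the tongs pads at (136,262) and (250,272), with the pivot at (183,445). Next I move above the grip for a closer look.

```bash
cat >> h.py <<'E'
def down(yaw):  # tool z down, tool x at yaw
    return np.array([0,np.cos(yaw/2),np.sin(yaw/2),0])
def best(p,yaw):
    o=[(abs(bot.solve_ik(p,down(y))[5]),y) for y in (yaw,yaw+np.pi) if bot.solve_ik(p,down(y)) is not None]
    return down(min(o)[1])
E
python3 - <<'E'
from h import *
c=bot.get_calibration('top')
P=onplane(c,[(357.2,222.4),(380,224.4),(366.6,259),(353,185),(389,188)],.022); print(P.round(3))
g=(P[0]+P[1])/2; v=P[0]-P[1]; yaw=np.arctan2(-v[0],v[1]); print('grip',g,'yaw',yaw,np.linalg.norm(v))
m=(P[3]+P[4])/2-P[2]; print('yaw2',np.arctan2(m[1],m[0]))
p=[g[0],g[1],.20]
for y in (yaw,yaw+np.pi): print(y,bot.solve_ik(p,down(y)))
bot.move_pose(p,best(p,yaw)); print(bot.current_clock(),bot.current_tool_pos())
im,c=snap('wrist','w1.png'); print(c)
import json; json.dump({k:np.array(v).tolist() for k,v in c.items()},open('w1.json','w'))
E
```

```text
[[ 0.494  0.009  0.022]
 [ 0.49  -0.043  0.022]
 [ 0.411 -0.01   0.022]
 [ 0.582  0.016  0.022]
 [ 0.574 -0.067  0.022]]
grip [ 0.49200244 -0.01703291  0.022     ] yaw -0.09380115823051227 0.05253398884299984
yaw2 -0.0940039808532743
-0.09380115823051227 [-8.52065318e-02 -6.27125970e-02  2.02071204e+00 -4.44089210e-16
  1.18359321e+00  1.57939095e+00]
3.047791495359281 [-8.52065318e-02 -6.27125970e-02  2.02071204e+00 -4.44089210e-16
  1.18359321e+00 -1.56220170e+00]
2.375 [ 0.49227365 -0.01762191  0.20012876]
{'K': array([[373.64984368,   0.        , 278.03066756],
       [  0.        , 373.64984368, 207.36543824],
       [  0.        ,   0.        ,   1.        ]]), 'k1': -0.04574563637965123, 'origin': array([ 0.42187277, -0.00975194,  0.34245791]), 'rotation': array([ 0.73244396, -0.10636576, -0.09607086,  0.66556935])}
```

View pics/w1.png

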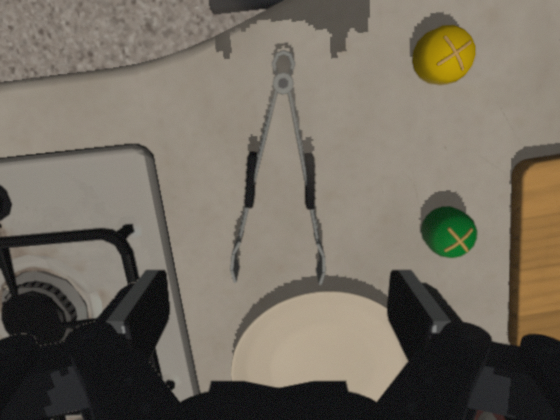

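Wrist view: pivot at (283,83), pad centres at (250,180) and (309,180), head ends at (236,278) and (322,281), and the rim of the plate beyond the tips. I'll compute the pose and try a light close on the pads to see whether the spring holds the fingers at partial width.

```bash
python3 - <<'E'
from h import *
import json; c=json.load(open('w1.json'))
pv=onplane(c,[(283,83)],.032)[0]; pads=onplane(c,[(250,180),(309,180)],.027); tips=onplane(c,[(236,278),(322,281)],.032)
print(pv,pads,tips)
t=tips.mean(0)-pv; L=np.hypot(*t[:2]); yaw=np.arctan2(t[1],t[0]); print('len',L,'yaw',yaw,'padgap',np.linalg.norm(pads[0]-pads[1]))
u=np.array([np.cos(yaw),np.sin(yaw)]); g=pv[:2]+.085*u; print('grip',g,pads.mean(0))
g=(g+pads.mean(0)[:2])/2
q=bot.current_eef_rot(); p=[g[0],g[1],.06]; q=best(p,yaw)
bot.move_pose(p,q)
hit=bot.servo_line([g[0],g[1],.003],q,feed=.08,guard=8)
print('hit',hit,bot.current_tool_pos(),bot.current_wrist_force(),bot.current_finger_gap(),bot.current_clock())
if not hit:
    try: print(bot.close(newtons=5))
    except Exception as e: print('err',repr(e))
    print(bot.current_finger_gap(),bot.current_gripper_force(),bot.current_clock(),bot.current_tool_pos())
    snap('top','top2.png')
E
```

```text
[ 0.41134076 -0.00505093  0.032     ] [[ 0.48795107 -0.0406477   0.027     ]
 [ 0.49280223  0.00999066  0.027     ]] [[ 0.57705407 -0.06376749  0.032     ]
 [ 0.5876491   0.01480815  0.032     ]]
len 0.17211095164389684 yaw -0.11312608726186328 padgap 0.050870200928302765
grip [ 0.49579744 -0.01464615] [ 0.49037665 -0.01532852  0.027     ]
hit False [ 0.4935276  -0.01500895  0.00329613] [ 0.01696654 -0.77907015 -0.14088314] 0.9992766487789938 3.9
False
0.30446310253971065 21.105137488193577 4.4667 [ 0.49741396 -0.01536073  0.00711768]
```

Grip is clamped to 20 N, so closing on the pads squeezes the tongs fully. I'll instead carry the open tongs by the pivot, lay them on the board around the bun, then re-grip on the pads. First I look at the state after opening.

```bash
python3 - <<'E'
from h import *
print(bot.current_wrist_force(),bot.current_wrist_torque())
bot.gripper_open(); print(bot.current_tool_pos(),bot.current_finger_gap())
p=bot.current_tool_pos(); bot.servo_line([p[0],p[1],.09],feed=.2)
im,c=snap('wrist','w2.png'); print(bot.current_clock())
import json; json.dump({k:np.array(v).tolist() for k,v in c.items()},open('w2.json','w'))
E
```

```text
[-0.85154549  1.25825169 18.10743885] [1.31733635e-02 4.62642789e-01 1.92404991e-04]
[ 0.49283073 -0.01495514  0.00273151] 1.0012171873291693
5.7583
```

View pics/w2.png

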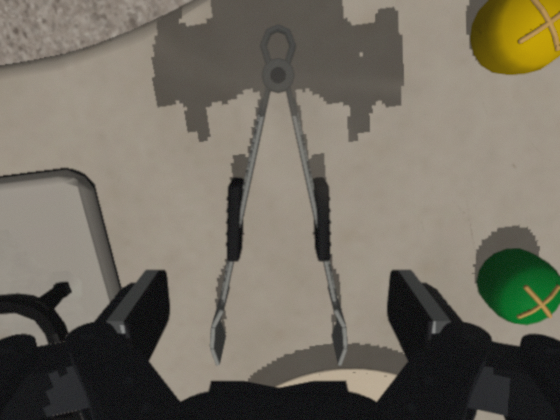

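Wrist view: tongs open again, pivot at (278,75), loop at (278,40), pads at (234,220) and (321,220), tips at (217,360) and (340,360). The 18 N of table push shows the fingers reach several mm past the TCP as they close, so I'll stay higher. Now I grip the pivot.

```bash
python3 - <<'E'
from h import *
import json; c=json.load(open('w2.json'))
pv=onplane(c,[(278,75)],.032)[0]; pads=onplane(c,[(234,220),(321,220)],.027); tips=onplane(c,[(217,360),(340,360)],.032)
t=tips.mean(0)-pv; yaw=np.arctan2(t[1],t[0]); print(pv,pads.mean(0),np.linalg.norm(pads[0]-pads[1]),np.hypot(*t[:2]),yaw)
q=down(yaw); print(bot.solve_ik([pv[0],pv[1],.014],q))
bot.move_pose([pv[0],pv[1],.08],q)
hit=bot.servo_line([pv[0],pv[1],.015],feed=.08,guard=8)
print(hit,bot.current_tool_pos(),bot.current_clock())
if not hit:
    bot.close(40); print(bot.current_finger_gap(),bot.current_gripper_force(),bot.current_wrist_force(),bot.current_tool_pos())
    bot.servo_line([pv[0],pv[1],.13],feed=.12)
    print(bot.current_finger_gap(),bot.current_gripper_force(),bot.current_wrist_force(),bot.current_wrist_torque(),bot.current_clock())
    a,_=snap('wrist'); b,_=snap('scene'); 
    b=cv2.resize(b[80:290,200:480],(560,420))
    cv2.imwrite('pics/lift.png',cv2.cvtColor(cv2.resize(np.vstack([a,b]),(427,600)),cv2.COLOR_RGB2BGR))
json.dump([*pv,yaw],open('piv.json','w'))
E
```

```text
[ 0.4113421  -0.00467733  0.032     ] [ 0.48998944 -0.01397624  0.027     ] 0.05030482747279789 0.17216249931348393 -0.11212679986145539
[-7.19370845e-02  2.31532659e-02  2.33456719e+00 -4.44089210e-16
  7.83872200e-01  1.61098604e+00]
False [ 0.41182964 -0.00470415  0.0153418 ] 9.3833
0.17986876408806263 38.94016513093021 [-0.89914118 -0.05051636  3.50198779] [ 0.41149707 -0.00471681  0.01530299]
0.18053031437690836 38.98379749722153 [-0.68600725  0.43177081 -0.55384534] [-0.0154167   0.01924743  0.00097941] 11.1333
```

View pics/lift.png

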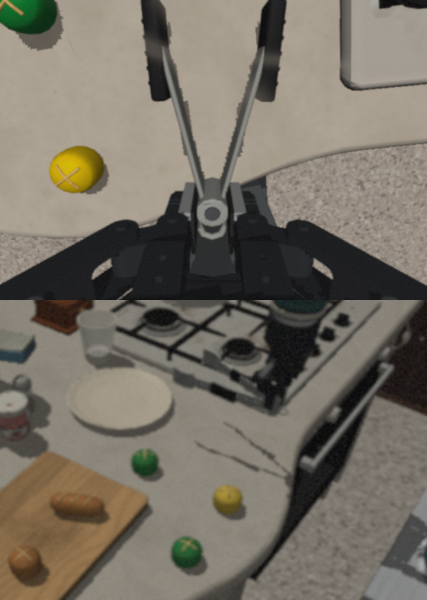

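The tongs are held open by the pivot and off the table: wrist half shows the pivot at (211,213) and pads at (155,75) and (270,75), scene half shows the tongs with a free shadow. I carry them above the board with the tips toward the bun and look with the wrist camera.

```bash
python3 - <<'E'
from h import *
import json
bun=np.array([.550,.427]); yaw=2.584; d=np.array([np.cos(yaw),np.sin(yaw)])
p=bun-.16*d; q=down(yaw); print(p,bot.solve_ik([*p,.20],q),bot.solve_ik([*p,.03],q))
bot.move_pose([*p,.20],q); print(bot.current_clock(),bot.current_tool_pos(),bot.current_finger_gap())
im,c=snap('wrist','w3.png'); snap('top','top3.png')
json.dump({k:np.array(v).tolist() for k,v in c.items()},open('w3.json','w'))
E
```

```text
[0.68576502 0.3423368 ] [ 4.30518249e-01  4.53349179e-01  1.40953718e+00 -4.44089210e-16
  1.27870629e+00 -5.82685424e-01] [ 4.30518249e-01  5.91202885e-01  1.53387247e+00 -4.44089210e-16
  1.01651730e+00 -5.82685424e-01]
13.125 [0.68570182 0.3416274  0.19972625] 0.17838480384735206
```

View pics/w3.png

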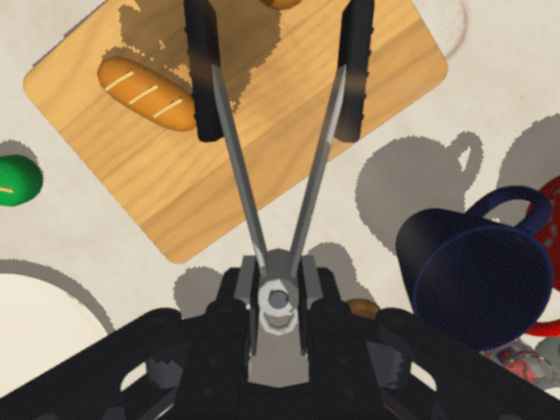

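Wrist view: tongs open with pads at (203,70) and (354,70), pivot at (278,298), the bun's near edge peeking out at (283,5) on the centre line, and the roll at (148,95) clear to the left. I'll check tilt and alignment numerically.

```bash
python3 - <<'E'
from h import *
import json
c=json.load(open('w3.json'))
for z in (.19,.2,.21,.22,.23):
    P=onplane(c,[(203,70),(354,70)],z); print(z,np.linalg.norm(P[0]-P[1]).round(4),P.mean(0).round(4))
print('pivot',onplane(c,[(278,298)],.217)[0])
e=onplane(c,[(283,9)],.045)[0]; print('bun near edge',e)
cals={n:bot.get_calibration(n) for n in('top','scene')}
for f,n,roi in(('top1.png','top',(180,215,160,190)),('top3.png','top',(180,215,160,190)),('scene1.png','scene',(245,280,200,232))):
    im=cv2.imread('pics/'+f); h=cv2.cvtColor(im,cv2.COLOR_BGR2HSV)
    r0,r1,c0,c1=roi; s=h[r0:r1,c0:c1]
    m=((s[...,0]<16)&(s[...,1]>120)).astype(np.uint8)
    n_,_,st,ce=cv2.connectedComponentsWithStats(m); i=1+np.argmax(st[1:,4]) if n_>1 else 0
    px=ce[i]+[c0,r0]; print(f,st[i],px,onplane(cals[n],[px],.042)[0].round(4))
E
```

```text
0.19 0.0582 [0.6173 0.3863 0.19  ]
0.2 0.0544 [0.6179 0.386  0.2   ]
0.21 0.0506 [0.6185 0.3856 0.21  ]
0.22 0.0467 [0.619  0.3853 0.22  ]
0.23 0.0429 [0.6196 0.3849 0.23  ]
pivot [0.68749569 0.34220129 0.217     ]
bun near edge [0.57511534 0.41662139 0.045     ]
top1.png [  4   7  21  22 257] [174.92217899 197.73151751] [0.5509 0.4245 0.042 ]
top3.png [  4  14  22  15 146] [174.71917808 201.61643836] [0.5421 0.4248 0.042 ]
scene1.png [  5   8  23  23 291] [215.78006873 263.98281787] [0.5471 0.4319 0.042 ]
```

```bash
python3 - <<'E'
from h import *
p=bot.current_tool_pos()
bot.servo_line([p[0],p[1],.09],feed=.15)
hit=bot.servo_line([p[0],p[1],.0385],feed=.06,guard=5)
print(hit,bot.current_tool_pos(),bot.current_wrist_force(),bot.current_clock())
bot.gripper_open()
bot.servo_line([p[0],p[1],.13],feed=.2)
im,c=snap('wrist','w4.png'); print(bot.current_clock())
import json; json.dump({k:np.array(v).tolist() for k,v in c.items()},open('w4.json','w'))
E
```

```text
True [0.68466064 0.34094945 0.03713898] [0.28287632 0.31497421 5.10500947] 14.9583
16.3167
```

View pics/w4.png

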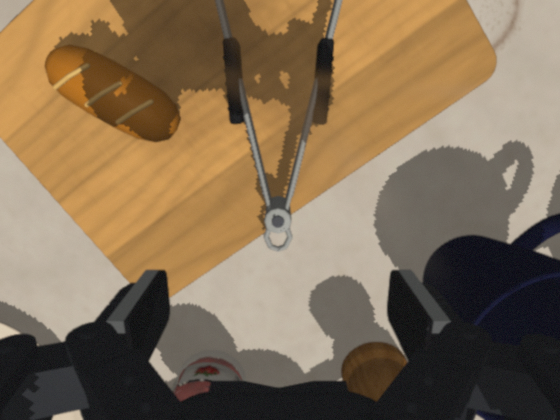

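Wrist view: tongs rest open on the board, pivot at (278,220) just at its far edge, pads at (232,80) and (324,80), roll end near (180,120). Next I measure clearance of the open fingers to the roll at the pad grip.

```bash
python3 - <<'E'
from h import *
import json; c=json.load(open('w4.json'))
pv=onplane(c,[(278,220)],.054)[0]; pads=onplane(c,[(232,80),(324,80)],.049); arms=onplane(c,[(220,5),(338,5)],.048)
t=arms.mean(0)-pv; yaw=np.arctan2(t[1],t[0]); d=np.array([np.cos(yaw),np.sin(yaw)]); n=np.array([-d[1],d[0]])
print(pv,pads.mean(0),yaw,np.linalg.norm(pads[0]-pads[1]),(pads.mean(0)-pv)[:2]@d,(pads.mean(0)-pv)[:2]@n)
im=cv2.cvtColor(cv2.imread('pics/w4.png'),cv2.COLOR_BGR2HSV)[30:150,30:200]
m=((im[...,0]<15)&(im[...,1]>150)).astype(np.uint8)
_,l,st,_=cv2.connectedComponentsWithStats(m); i=1+np.argmax(st[1:,4]); print(st[i])
cn=cv2.findContours((l==i).astype(np.uint8),0,2)[0][0].reshape(-1,2)+[30,30]
W=onplane(c,cn,.04)[:,:2]-pv[:2]; a,b=W@d,W@n
for s in range(40,130,5):
    k=abs(a-s/1e3)<.003
    if k.any(): print(s,(b[k][np.argmin(abs(b[k]))]*1e3).round(1),end='; ')
bun=np.array([.551,.427])-pv[:2]; print('bun',bun@d,bun@n)
for y in (yaw,yaw+np.pi): print(bot.solve_ik([*(pv[:2]+.088*d),.03],down(y)))
E
```

```text
[0.68663154 0.34167978 0.054     ] [0.61694911 0.38515102 0.049     ] 2.5792502618540505 0.05235658541580095 0.08212946819425941 0.00037550123769051704
[87 34  2  1  2]
90 95.2; bun 0.16023556822839932 0.00013294927899178423
[ 5.31251456e-01  5.23396652e-01  1.64034451e+00 -4.44089210e-16
  9.77851496e-01 -4.77202479e-01]
None
```

```bash
python3 - <<'E'
from h import *
import json; c=json.load(open('w4.json'))
pv=np.array([.68663,.34168]); yaw=2.579; d=np.array([np.cos(yaw),np.sin(yaw)]); n=np.array([-d[1],d[0]])
px=[(90,50),(120,66),(150,85),(170,103),(180,115),(178,132)]
W=onplane(c,px,.042)[:,:2]-pv
print(np.c_[W@d,W@n].round(3))
E
```

```text
[[0.1   0.11 ]
 [0.091 0.093]
 [0.08  0.076]
 [0.069 0.065]
 [0.062 0.059]
 [0.052 0.061]]
```

Roll stays ≥ 73 mm off the centre line over the finger span (.077–.099), against 57 mm for the finger backs, so the grip is clear. Gripping the pads now.

```bash
python3 - <<'E'
from h import *
pv=np.array([.68663,.34168]); yaw=2.579; d=np.array([np.cos(yaw),np.sin(yaw)])
g=pv+.089*d; q=down(yaw)
bot.move_pose([*g,.11],q)
hit=bot.servo_line([*g,.032],feed=.08,guard=8)
print(hit,bot.current_tool_pos(),bot.current_clock())
if not hit:
    bot.close(25); print(bot.current_finger_gap()*85,bot.current_gripper_force(),bot.current_wrist_force(),bot.current_tool_pos(),bot.current_clock())
    snap('wrist','w5.png')
E
```

```text
False [0.61194539 0.38957537 0.03287989] 17.8917
40.55125191715214 25.586944787646644 [-3.77843893  0.18906915  9.65010251] [0.6121365  0.39061179 0.03527116] 18.375
```

View pics/w5.png

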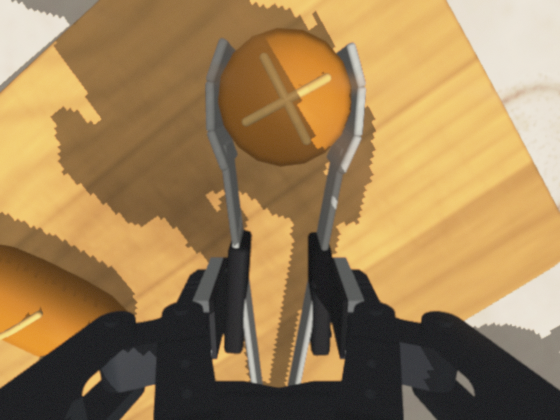

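Wrist view: the bun at (286,97) is squeezed between both heads, pads at (238,290) and (320,290), roll untouched at lower left. Lifting and carrying to the plate.

```bash
python3 - <<'E'
from h import *
p=bot.current_tool_pos()
bot.servo_line([p[0],p[1],.22],feed=.1)
print(bot.current_finger_gap()*85,bot.current_clock())
pl=np.array([.699,.014]); yaw=2.05; d=np.array([np.cos(yaw),np.sin(yaw)]); g=pl-.071*d; q=down(yaw)
bot.move_pose([*g,.22],q); bot.servo_line([*g,.173],feed=.1); bot.wait(.5)
print(bot.current_finger_gap()*85,bot.current_gripper_force(),bot.current_tool_pos(),bot.current_clock(),abs(bot.current_joint_vel()).max())
a,_=snap('wrist'); b,_=snap('top'); s,_=snap('scene')
im=np.hstack([cv2.resize(a,(400,300)),cv2.resize(b[60:240,120:440],(400,225+75))]); im=np.vstack([im,np.hstack([cv2.resize(s[100:310,140:420],(400,300)),cv2.resize(s,(400,300))])])
cv2.imwrite('pics/fin.png',cv2.cvtColor(im,cv2.COLOR_RGB2BGR))
E
```

```text
40.573472266263856 20.4583
40.59288878173167 25.475202093366534 [ 0.73180943 -0.04904869  0.17329284] 23.2417 0.00369997854635063
```

View pics/fin.png

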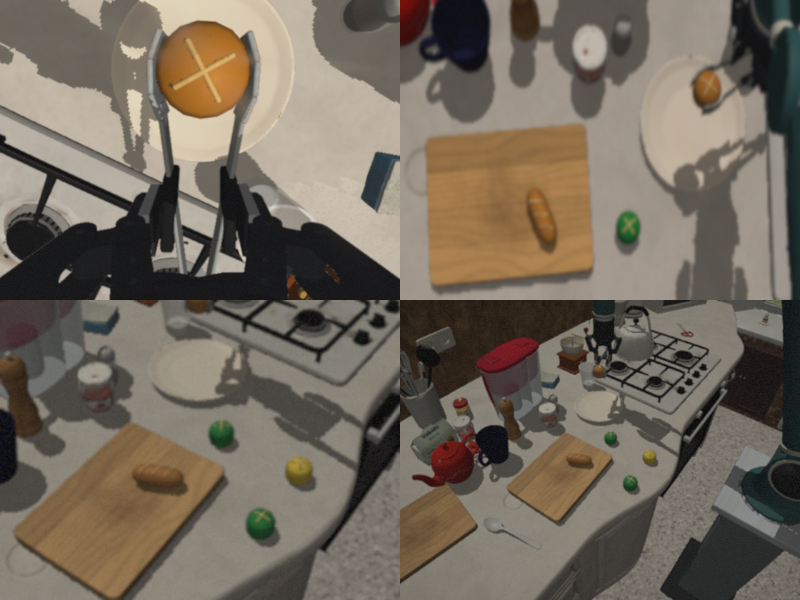

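Final views: bun between the heads above the plate (wrist (205,70), top crop (708,88)), and the roll unchanged on the board. One numeric check of the centring, then hand in.

```bash
python3 - <<'E'
from h import *
c=bot.get_calibration('top'); b=onplane(c,[(366.4,112.8)],.18)[0]; print(b)
w=bot.get_calibration('wrist'); e=onplane(w,[(205*1.4,70*1.4)],.185)[0]; pl=onplane(w,[(203*1.4,75*1.4)],.018)[0]; print(e,pl)
m=(b+e)[:2]/2; 
if np.hypot(*(m-[.699,.014]))<.02: bot.wait(.3); print(bot.current_clock(), bot.hand_in())
E
```

```text
[0.70351565 0.01134442 0.18      ]
[0.70260245 0.0170262  0.185     ] [0.70669025 0.01293209 0.018     ]
the job is handed in; nothing more can be done
23.6917 None
```

I handed the job in at 23.7 s: the bun is squeezed in the tongs, held still about 14 cm above the plate and within about 1 cm of its middle, and the roll looks undisturbed on the board; the gripper can't part-close, so I carried the open tongs by the pivot, set them around the bun and re-gripped the pads.

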